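# Load the cheese grater and close its presser

### The arm

A 6-joint arm with a two-finger parallel gripper is mounted at the origin on a cart in front of the work surface, level with it; the furniture and walls round the work are solid. World frame = base frame: x ahead of the robot, y to its left, z up, the work surface at z = 0. Lengths are in m, angles in rad, forces in N, time in s.
With the tool pointing down it reaches from about 0.35 to 0.775 m from the base axis. Payload 7.3 kg.
Tool frame: the origin (TCP) lies at the very end of the fingers, on their centre line; the grasp point (between the pads) lies 19 mm behind it; z points along the fingers, y is the line along which they close (so a half turn about z gives the same grasp; the last joint's range is limited). The gripper opens to 92 mm and grips with 3 to 60 N. Pads are 19 mm wide; open, the fingers measure 130 mm over their backs; the gripper's body (75 mm by 190 mm) begins 47 mm behind the grasp point.
Start: joints at [1.163, 0.342, 1.524, -0, 1.275, -0.146], TCP at [0.136, 0.507, 0.227] pointing down, gripper open.
Joint ranges: [-2.53, 2.53], [-0.77, 2.02], [0.04, 2.7], [-1, 4.14], [0.28, 2.66], [-3.11, 3.11]. Speed limits (rad/s): [2.57, 2.57, 3.14, 3.14, 3.14, 3.14].

### API

Orientations are given as a unit quaternion [w, x, y, z].
In Python, from cell import monitor, capture, job_done gives the robot as it stands.
- The arm moves only by the shell command python3 -m inch 'ROWS' [FORCE]. ROWS is JSON, a list that holds one entry, the list of rows, each a list of 7 numbers: the shift along the tool's x, y, z in mm, then the turn, a rotation vector about the tool's x, y, z in degrees, then the opening, from 0 (shut) to 1 (fully open). In form: [[[tx, ty, tz, ax, ay, az, gripper], ...]]. A call has 1 to 20 rows; each row is the pose to reach, as a shift and turn from the pose commanded when the call began, along the tool's axes at that moment; what a row does not reach only later rows make up. A row lasts 1/8 s, in which the tool goes at most 62.5 mm and 10.7 degrees, less where a joint would pass 70% of its speed; a pose out of reach is approached as far as the arm can. A call with a gripper value outside its range is refused whole. The fingers move at their own pace and stop on an object; FORCE is the grip in N (left out, the last holds). Time passes only in rows, so rows that repeat a pose let the fingers close. It gives the time, the measured TCP pose, the force, the opening and the grip force at its end, in the units of the state.
- monitor.read_state(): the state, without advancing time (a new reading comes with each control period).
- capture(name): name is "scene" or "top"; returns a dict with "frame" (480x640x3 uint8, blue, green, red), "depth" (480x640 float32, m along the optical axis (not along the pixel's ray), 0 where there is no reading), "mtx" (3x3 intrinsics, pixels), "pose" (4x4, takes a point from camera to world coordinates). Camera axes: x right, y down, z forward; pixel columns grow to the right and rows downward; lengths in m; the calibration is good to about 2 mm. A picture is of the moment at which its call begins.
- job_done(): hands the job in; it is judged then, once.
The state is a dict: "time_s": time; "joint_pos": joint angles; "qd": joint speeds; "effort": joint torques, N m; "ee_pos": TCP position; "orientation": TCP orientation; "contact_force": force on the tool from outside, world axes, zero at the start; "torque": the same for the moment, N m; "gripper_width": opening from 0.0 (shut) to 1.0 (fully open); "gripper_force": force on a finger pad.
Only numpy, scipy, OpenCV 4.12 (cv2) and the standard library are available. Lean on these libraries where they do the work, as an engineer would, in place of code of your own. Each camera call takes 0.05 s, during which the arm holds its last target. There are 200 camera calls.

### The job

Load the electric grater: swing its black-knobbed presser lever up and right back until it rests open by itself, then carry the scoop over and tip all three pieces of hard cheese into the feed throat without spilling any. Lay the empty scoop back flat on the worktop, let go of it, and bring the lever down until it is fully home, keeping hold so that it does not slam. Leave the mug, pot, jar and mill where they stand.

Things in the scene. Friction and masses are not known exactly. Their poses are not given: they have to be found in the camera images.
- grater: Red electric cheese grater, fixed, 222 x 134 mm base; origin under its middle, z up, -x to its front (the knob's side), +x to its red motor housing (149 mm high, rear end at x = 0.123). In front of the motor stands an aluminium hopper (walls 4 mm) open at the top; its rim flares outward 12 mm at the front and both sides, flare top at z = 0.162, rear wall top at z = 0.163.
- throat (a point): Centre of the hopper's mouth, 150 mm above the worktop, at x = -0.021 of the grater, where the straight throat begins below the flare: inside 66 mm along x by 82 mm along y. The throat's floor is a steel grating drum (axis along y), crest 64 mm below this point. Axes as the grater's.
- lever_pivot (a point): Pivot of the presser lever on the grater, 172 mm above the worktop, 61 mm behind (+x) the throat's centre; the pivot axis is the grater's y. Axes as the grater's.
- presser (a joint): Lever angle: 0 = fully home (arm level, pointing to the grater's -x over the hopper, white presser foot in the mouth); grows as the knob rises; 1.57 = arm upright; stop at 1.95, leaning back, mouth clear. Swings freely, 0.2 kg: stays open by its own weight beyond 1.75, falls shut if let go below 1.5. Lifting the knob takes about 1 N.
- knob (a point): Centre of the black ball knob, 29 mm across, at the lever's end, 148 mm from the pivot; free at both sides (the grater's +y and -y) and above. A steel neck of 10 mm joins it to the arm. The frame turns with the lever: its -x points away from the pivot.
- scoop: Flat steel scoop with dark wooden handle, 0.18 kg, loaded, on the worktop; origin under its pan's middle, z up, +x to its open nose. Pan x -0.045 to 0.050, 64 mm wide, sides parallel, nose open and flat; floor 3 mm; side and back walls up to 18 mm high. Handle 20 mm wide (y), 15 mm thick, flat upright sides, rising backward at 0.21 rad from x -0.066, z 0.030 to x -0.162, z 0.050.
- scoop_grip (a point): A good place to grip the handle across its 20 mm width (scoop's y): 95 mm behind the pan's middle, 35 mm above the scoop's underside; axes as the scoop's.
- scoop_nose (a point): Middle of the scoop's open nose edge, top of the floor; axes as the scoop's.
- scoop_pan (a point): Middle of the pan, top of the floor; axes as the scoop's.
- cheese_1: Pale yellow piece of hard cheese with a brown rind side, about 24 x 23 x 20 mm, 14 g; origin in the middle of its flat underside, z up. It lies loose on the scoop's pan and starts to slide at 20 to 30 degrees nose down; 45 degrees or more clears the pan.
- cheese_2: Pale yellow piece of hard cheese with a brown rind side, about 24 x 23 x 20 mm, 14 g; origin in the middle of its flat underside, z up. It lies loose on the scoop's pan and starts to slide at 20 to 30 degrees nose down; 45 degrees or more clears the pan.
- cheese_3: Pale yellow piece of hard cheese with a brown rind side, about 24 x 23 x 20 mm, 14 g; origin in the middle of its flat underside, z up. It lies loose on the scoop's pan and starts to slide at 20 to 30 degrees nose down; 45 degrees or more clears the pan.
- honey_jar: Bystander: dark jar with black lid, 70 mm wide, 104 mm high; origin under its middle.
- pepper_mill: Bystander: brown wooden pepper mill, 58 mm wide, 150 mm high; origin under its middle.
- olive_pot: Bystander: small green pot with cream lid, 55 mm wide, 71 mm high; origin under its middle.
- mug: Bystander: white patterned mug, 92 mm wide (127 mm with handle), 95 mm high; origin under its middle.
Mind the look-alikes: they are no part of the job. There is more than one size of the scoop; the job needs the larger.

How it is judged:
On the way, in this order (a step that is already met when the one before it is completed fails the run):
1. the presser lever is swung right back and rests open (beyond 1.75 rad) (value of joint presser above 1.75 rad and contact force between the fingers and presser below 0.1 N), for 0.3 s.
2. all three pieces of cheese are in the throat, the lever still open (x of cheese_1 in the frame of throat between -0.036 and 0.036 m and y of cheese_1 in the frame of throat between -0.043 and 0.043 m and z of cheese_1 in the frame of throat between -0.1 and -0.015 m and x of cheese_2 in the frame of throat between -0.036 and 0.036 m and y of cheese_2 in the frame of throat between -0.043 and 0.043 m and z of cheese_2 in the frame of throat between -0.1 and -0.015 m and x of cheese_3 in the frame of throat between -0.036 and 0.036 m and y of cheese_3 in the frame of throat between -0.043 and 0.043 m and z of cheese_3 in the frame of throat between -0.1 and -0.015 m and value of joint presser above 1.7 rad), for 0.2 s.
3. the scoop is laid back flat on the worktop and let go, the lever still open (height (world z) of scoop below 0.012 m and angle between scoop's own z axis and vertical below 0.15 rad and contact force between the fingers and scoop below 0.1 N and value of joint presser above 1.7 rad), for 0.2 s.
At the end, for the whole second after the job is handed in: The presser lever is fully home (within 0.06 rad of 0), all three pieces of cheese lie inside the throat at least 15 mm below the mouth's centre point, and the scoop lies flat (within 0.15 rad) on the worktop; everything at rest (value of joint presser below 0.06 rad and x of cheese_1 in the frame of throat between -0.036 and 0.036 m and y of cheese_1 in the frame of throat between -0.043 and 0.043 m and z of cheese_1 in the frame of throat between -0.1 and -0.015 m and x of cheese_2 in the frame of throat between -0.036 and 0.036 m and y of cheese_2 in the frame of throat between -0.043 and 0.043 m and z of cheese_2 in the frame of throat between -0.1 and -0.015 m and x of cheese_3 in the frame of throat between -0.036 and 0.036 m and y of cheese_3 in the frame of throat between -0.043 and 0.043 m and z of cheese_3 in the frame of throat between -0.1 and -0.015 m and height (world z) of scoop below 0.012 m and angle between scoop's own z axis and vertical below 0.15 rad and linear speed of scoop below 0.02 m/s and linear speed of each of cheese_1, cheese_2, cheese_3 below 0.03 m/s); the robot touches nothing.
It fails at once if a piece of cheese is spilled beside the scoop or the grater ((height (world z) of cheese_1 below 0.055 m and distance between cheese_1 and scoop_pan above 0.08 m) or (height (world z) of cheese_2 below 0.055 m and distance between cheese_2 and scoop_pan above 0.08 m) or (height (world z) of cheese_3 below 0.055 m and distance between cheese_3 and scoop_pan above 0.08 m)).
It fails at once if the lever slams down (falls faster than 6 rad/s) (velocity of joint presser below -6 rad/s).
It fails at once if the mug, pot, jar or mill is pushed more than 30 mm or tipped over (distance of any of honey_jar, pepper_mill, olive_pot, mug from where it was at the start of the episode above 0.03 m or angle between any of honey_jar, pepper_mill, olive_pot, mug's own z axis and vertical above 0.5 rad).
It also fails if it takes over 72 s, if anything falls off the work surface, if the arm or the gripper's body presses on something with over 40 N, if the wrist force passes 120 N, or if a joint passes its speed limit or range.

## Working session

There is one attempt and no reset: what is moved stays moved. The work goes in short steps, Python scripts to look and compute and a shell command to move; the robot and the scene stay as the last step left them, time stands still between calls to the robot, and variables do not carry over. Pictures are saved under pics/ and viewed, at most 10 in all, crops included, and the job is handed in when it is done.

```bash
mkdir -p pics; ls
cat > h.py <<'E'
import numpy as np, cv2
from scipy.spatial.transform import Rotation as R
from cell import monitor, capture, job_done
def cap(n):
    c=capture(n); d=c['depth']; K=c['mtx']; v,u=np.mgrid[0:480,0:640]
    p=np.stack([(u-K[0,2])/K[0,0]*d,(v-K[1,2])/K[1,1]*d,d],-1)
    c['P']=p@c['pose'][:3,:3].T+c['pose'][:3,3]; c['P'][d==0]=np.nan
    return c
def ray(c,u,v,z):
    r=c['pose'][:3,:3]@np.linalg.solve(c['mtx'],[u,v,1]); o=c['pose'][:3,3]
    return o+r*(z-o[2])/r[2]
def st():
    s=monitor.read_state(); q=s['orientation']; return s,np.array(s['ee_pos']),R.from_quat(list(q[1:])+[q[0]])
def go(p,Rt):  # shift mm, rotvec deg in tool axes
    s,e,r=st(); print('shift',np.round(r.inv().apply(np.array(p)-e)*1000,1),'turn',np.round((r.inv()*Rt).as_rotvec(degrees=True),1))
E
python3 - <<'E'
from h import *
a=cap('scene');b=cap('top')
cv2.imwrite('pics/s.png',a['frame']);cv2.imwrite('pics/t.png',b['frame'])
print(a['pose'].round(3),b['pose'].round(3)); s,e,r=st(); print(e,r.as_matrix().round(3),s['time_s'])
E
```

```text
pics
[[ 0.943 -0.294  0.156  0.382]
 [-0.333 -0.821  0.463 -0.704]
 [-0.008 -0.488 -0.873  1.218]
 [ 0.     0.     0.     1.   ]] [[ 2.000e-03 -9.990e-01  5.100e-02  4.980e-01]
 [-1.000e+00 -1.000e-03  2.300e-02 -1.180e-01]
 [-2.300e-02 -5.100e-02 -9.980e-01  1.454e+00]
 [ 0.000e+00  0.000e+00  0.000e+00  1.000e+00]]
[0.13571255 0.5067787  0.22609492] [[-0.966  0.259 -0.001]
 [ 0.259  0.966 -0.001]
 [ 0.    -0.001 -1.   ]] 0.1
```

View pics/s.png

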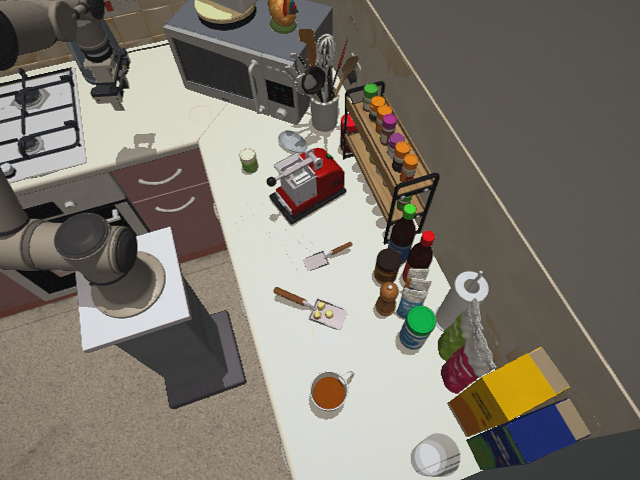

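View pics/t.png

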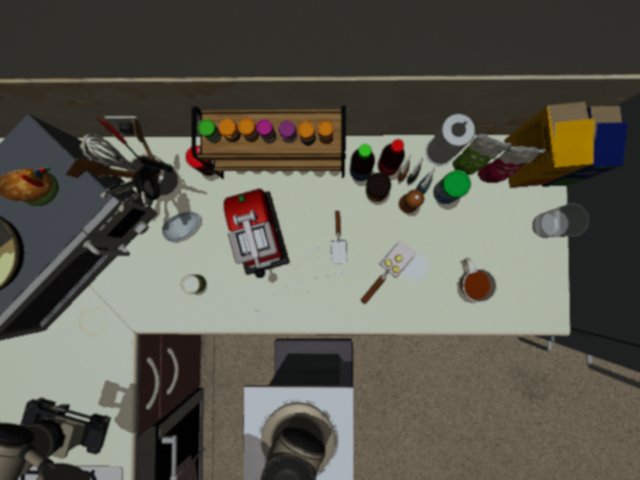

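Candidates for the scoop: the loaded, larger one with the handle at scene (290,296), pan (327,314) / top (397,262), and the small empty one at scene (317,260) / top (339,250). I choose the loaded, larger one. Candidates for the knob: the black ball at scene (271,181) / top (260,272), and the black-lidded jar at scene (387,262). I choose the ball on the grater. The mill is at scene (387,298), the green pot at (249,160) and the mug at (329,391).

Run:
```python
from h import *
a=cap('scene');b=cap('top')
f=a['frame']
A=cv2.resize(f[140:230,250:360],None,fx=5,fy=5,interpolation=cv2.INTER_CUBIC)
B=cv2.resize(f[235:335,265:365],None,fx=2.4,fy=2.4,interpolation=cv2.INTER_CUBIC)
o=np.zeros((600,790,3),np.uint8);o[:450,:550]=A;o[:240,550:790]=B
o[245:485,550:790]=cv2.resize(b['frame'][225:305,350:430],None,fx=3,fy=3,interpolation=cv2.INTER_CUBIC)
cv2.imwrite('pics/crop.png',o)
# knob pts
for nm,c,(u,v) in [('s',a,(271,181)),('t',b,(260,272))]:
    P=c['P'][v-6:v+7,u-6:u+7].reshape(-1,3);col=c['frame'][v-6:v+7,u-6:u+7].reshape(-1,3).max(1)
    m=(col<70)&(P[:,2]>.12); print('knob',nm,m.sum(),np.nanmean(P[m],0).round(4),np.nanmax(P[m,2]) if m.any() else 0)
# red housing
for nm,c in [('s',a),('t',b)]:
    h=cv2.cvtColor(c['frame'],cv2.COLOR_BGR2HSV);P=c['P']
    red=((h[...,0]<6)|(h[...,0]>174))&(h[...,1]>150)&(h[...,2]>60)
    m=red&(P[...,2]>.14)&(P[...,2]<.155)&(P[...,0]>.3)&(P[...,0]<.9); 
    if m.sum()>10: r=cv2.minAreaRect(P[m][:,:2].astype(np.float32)*1000);print(nm,'red top',m.sum(),r, cv2.boxPoints(r).round(0).tolist())
    # base: height 
    m=(P[...,2]>.01)&(P[...,2]<.2)&(abs(P[...,0]-.55)<.25)
    n,l,s_,ce=cv2.connectedComponentsWithStats(m.astype(np.uint8))
    for i in range(1,n):
        if s_[i,4]>40:
            q=P[l==i]; r=cv2.minAreaRect(q[:,:2].astype(np.float32)*1000); print(nm,s_[i,4],ce[i].round(),'c',np.round(r[0]),np.round(r[1]),round(r[2],1),'zmax',np.nanmax(q[:,2]).round(3))
```

```text
knob s 66 [0.4819 0.0802 0.1807] 0.18872487554299422
knob t 82 [0.4875 0.0879 0.1831] 0.18942360113718992
s red top 356 ((676.0822143554688, -167.15966796875), (778.325927734375, 170.00880432128906), 89.29386138916016) [[586.0, -555.0], [756.0, -557.0], [766.0, 221.0], [596.0, 223.0]]
s 410 [169.   8.] c [ 359. 1070.] [ 25. 117.] 89.3 zmax 0.17
s 6053 [254.  89.] c [550. 556.] [161. 611.] 55.3 zmax 0.2
s 6234 [395. 256.] c [771. -91.] [764. 138.] 79.6 zmax 0.2
s 4022 [306. 181.] c [564. 214.] [246. 348.] 14.0 zmax 0.195
s 345 [249. 160.] c [448. 295.] [54. 58.] 18.7 zmax 0.077
s 129 [339. 249.] c [ 616. -117.] [20. 90.] 85.0 zmax 0.044
s 379 [298. 301.] c [ 463. -230.] [ 63. 147.] 38.1 zmax 0.059
s 63 [322. 305.] c [ 522. -261.] [42. 23.] 5.5 zmax 0.028
s 50 [329. 314.] c [ 523. -294.] [19. 21.] 20.8 zmax 0.026
s 4140 [469. 402.] c [ 772. -632.] [351.  91.] 75.0 zmax 0.2
s 1289 [330. 390.] c [ 457. -495.] [113.  91.] 51.8 zmax 0.1
s 1742 [436. 456.] c [ 621. -719.] [84. 84.] 62.6 zmax 0.178
t red top 730 ((683.3477783203125, -146.9205322265625), (880.3829345703125, 198.6815643310547)
[... 349 characters left out ...]
c [ 776. -302.] [22. 47.] 63.7 zmax 0.14
t 166 [414. 172.] c [ 769. -332.] [23. 52.] 53.1 zmax 0.142
t 646 [415. 194.] c [ 711. -341.] [ 56. 118.] 44.8 zmax 0.157
t 4031 [254. 231.] c [589. 126.] [243. 150.] 16.3 zmax 0.195
t 309 [179. 224.] c [622. 347.] [ 75. 122.] 26.8 zmax 0.026
t 135 [337. 224.] c [ 622. -110.] [86. 15.] 0.0 zmax 0.044
t 45 [398. 258.] c [ 528. -290.] [21. 19.] 42.1 zmax 0.028
t 297 [375. 285.] c [ 454. -225.] [ 63. 134.] 48.7 zmax 0.061
t 50 [387. 262.] c [ 515. -258.] [24. 19.] 51.4 zmax 0.028
t 1104 [477. 282.] c [ 463. -502.] [ 93. 112.] 76.9 zmax 0.1
t 48 [395. 269.] c [ 496. -280.] [22. 19.] 41.7 zmax 0.027
t 399 [193. 283.] c [453. 301.] [54. 54.] 17.8 zmax 0.079
```

View pics/crop.png

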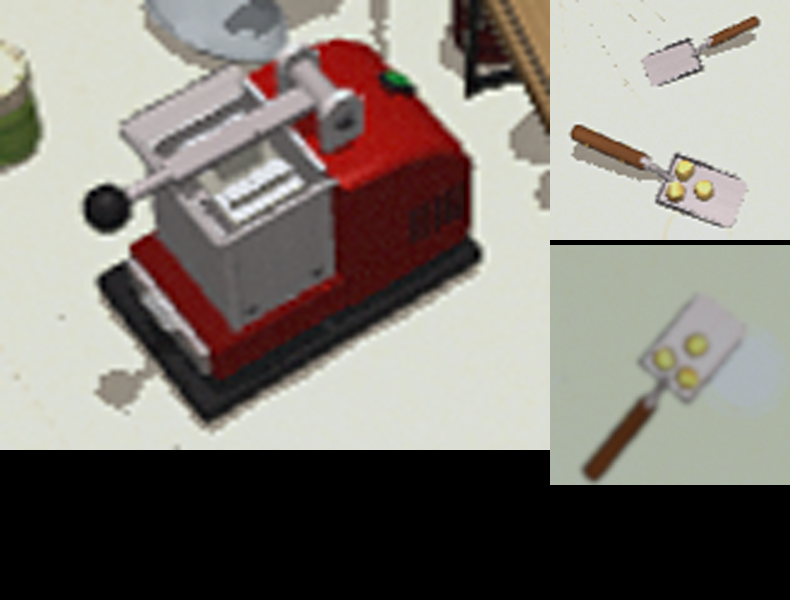

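The crop confirms the knob ball, the pan carrying three cheeses, and the small empty look-alike scoop. I'll refine the axes and plan the first move.

Run:
```python
from h import *
for nm in ['scene','top']:
    c=cap(nm);P=c['P'];f=c['frame'];h=cv2.cvtColor(f,cv2.COLOR_BGR2HSV)
    reg=(P[...,0]>.42)&(P[...,0]<.74)&(P[...,1]>.02)&(P[...,1]<.22)
    m=reg&(P[...,2]>.008)&(P[...,2]<.16)
    q=P[m]; 
    for lo,hi in [(.008,.16),(.008,.03)]:
        w=q[(q[:,2]>lo)&(q[:,2]<hi)];r=cv2.minAreaRect(w[:,:2].astype(np.float32)*1000);print(nm,'grater',lo,len(w),np.round(r[0]),np.round(r[1]),round(r[2],1))
    k=reg&(P[...,2]>.160)&(P[...,2]<.200)
    # lever arm: x range between knob and pivot high
    k=reg&(P[...,2]>.172); w=P[k]; print('high',len(w),w.mean(0).round(3)); 
    l=cv2.fitLine(w[:,:2].astype(np.float32),cv2.DIST_HUBER,0,.01,.01).ravel();print('lever line',l.round(4),np.degrees(np.arctan2(l[1],l[0])))
    # handle
    reg=(P[...,0]>.38)&(P[...,0]<.6)&(P[...,1]>-.36)&(P[...,1]<-.15)
    brown=reg&((h[...,0]<15)|(h[...,0]>170))&(h[...,1]>110)&(h[...,2]<160)&(P[...,2]>.02)
    n,lab,s_,_=cv2.connectedComponentsWithStats(brown.astype(np.uint8)); i=1+s_[1:,4].argmax()
    w=P[lab==i]; l=cv2.fitLine(w[:,:2].astype(np.float32),cv2.DIST_HUBER,0,.01,.01).ravel()
    t=(w[:,:2]-l[2:])@l[:2]; print(nm,'handle',len(w),l.round(4),np.degrees(np.arctan2(l[1],l[0])),t.min(),t.max(),w[:,2].min(),w[:,2].max())
    print('ends',(l[2:]+l[:2]*t.min()).round(4),(l[2:]+l[:2]*t.max()).round(4))
    y=reg&(h[...,0]>18)&(h[...,0]<35)&(h[...,1]>90)&(P[...,2]>.012)
    n,lab,s_,ce=cv2.connectedComponentsWithStats(y.astype(np.uint8))
    for i in range(1,n):
        if s_[i,4]>15: print('cheese',s_[i,4],ce[i].round(),P[lab==i].mean(0).round(3))
```

```text
scene grater 0.008 3275 [600. 103.] [240. 167.] 4.3
scene grater 0.008 620 [579.  69.] [143. 254.] 70.9
high 397 [0.57  0.108 0.179]
lever line [0.9571 0.2897 0.5868 0.1132] 16.84253
scene handle 190 [ 0.7579 -0.6524  0.4319 -0.2168] -40.72141 -0.044255815219431026 0.04549613043157331 0.03128139668586538 0.060602882145435855
ends [ 0.3983 -0.1879] [ 0.4664 -0.2464]
cheese 43 [321. 305.] [ 0.51  -0.265  0.02 ]
cheese 36 [317. 314.] [ 0.492 -0.286  0.02 ]
cheese 33 [329. 314.] [ 0.523 -0.296  0.019]
top grater 0.008 3243 [582. 119.] [306. 193.] 2.3
top grater 0.008 613 [582. 119.] [306. 193.] 2.3
high 568 [0.572 0.113 0.18 ]
lever line [0.9608 0.2773 0.5719 0.1129] 16.098688
top handle 138 [ 0.7688 -0.6395  0.4325 -0.2094] -39.75467 -0.03700227220367748 0.0446679272663955 0.03510772944628937 0.06278161895125045
ends [ 0.404  -0.1857] [ 0.4668 -0.2379]
cheese 28 [398. 258.] [ 0.527 -0.289  0.021]
cheese 22 [387. 263.] [ 0.513 -0.257  0.023]
cheese 30 [395. 269.] [ 0.496 -0.281  0.022]
```

```bash
cat >> h.py <<'E'
yg=np.radians(16.3); gx=np.array([np.cos(yg),np.sin(yg),0]); gy=np.array([-np.sin(yg),np.cos(yg),0]); Z=np.array([0,0,1.])
knob=np.array([.485,.088,.172]); piv=knob+.148*gx; thr=piv-.061*gx; thr[2]=.15
def tool(x,pitch): # tool y = horizontal left of heading x; pitch>0: fingers point back along heading (nose-down turn)
    y=np.cross(Z,x); z=-Z*np.cos(pitch)-x*np.sin(pitch); return R.from_matrix(np.stack([np.cross(y,z),y,z],1))
E
python3 -c "
from h import *
go(knob+[0,0,.075],tool(gx,0)); print(piv,thr)"
```

```text
shift [-445.7 -314.4  -20.4] turn [ -0.   -0.  -31.3]
[0.62705118 0.12953867 0.172     ] [0.56850306 0.112418   0.15      ]
```

```bash
python3 -m inch '[[[-445.7,-314.4,-20.4,0,0,-31.3,1],[-445.7,-314.4,-20.4,0,0,-31.3,1],[-445.7,-314.4,-20.4,0,0,-31.3,1],[-445.7,-314.4,-20.4,0,0,-31.3,1],[-445.7,-314.4,-20.4,0,0,-31.3,1],[-445.7,-314.4,-20.4,0,0,-31.3,1],[-445.7,-314.4,-20.4,0,0,-31.3,1],[-445.7,-314.4,-20.4,0,0,-31.3,1],[-445.7,-314.4,-20.4,0,0,-31.3,1],[-445.7,-314.4,-20.4,0,0,-31.3,1],[-445.7,-314.4,-20.4,0,0,-31.3,1],[-445.7,-314.4,-20.4,0,0,-31.3,1]]]'
python3 - <<'E'
from h import *
go(knob+[0,0,-.014],tool(gx,0)); a=cap('scene')
cv2.imwrite('pics/k.png',cv2.resize(a['frame'][110:240,220:380],None,fx=4,fy=4,interpolation=cv2.INTER_CUBIC))
E
```

```text
time_s: 1.8
ee_pos: [0.4841, 0.0893, 0.2471]
orientation: [-0.0, -0.143, 0.99, 0.0]
contact_force: [-0.4, 0.3, -0.6]
gripper_width: 1.0
gripper_force: 0.0
shift [-0.5 -1.5 89.1] turn [ 0.  -0.   0.1]
```

View pics/k.png

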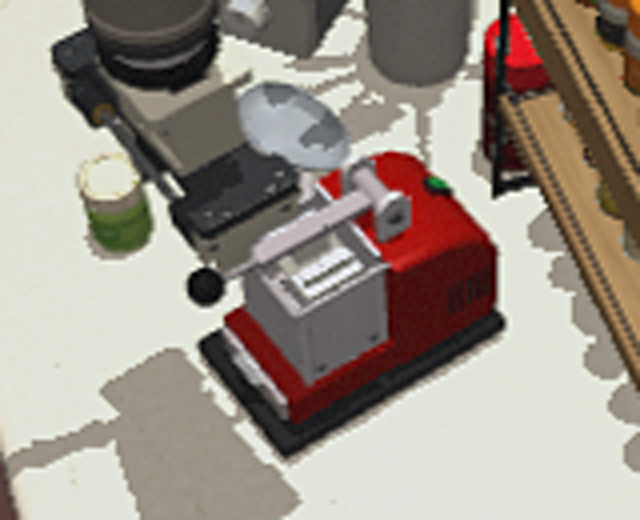

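The gripper is open above the knob, which is at crop (206,286), and the closing line runs along the grater's y. I descend and grip.

```bash
python3 -m inch '[[[0,-1.5,45,0,0,0,1],[0,-1.5,89,0,0,0,1],[0,-1.5,89,0,0,0,1],[0,-1.5,89,0,0,0,1],[0,-1.5,89,0,0,0,0.2],[0,-1.5,89,0,0,0,0.2],[0,-1.5,89,0,0,0,0.2],[0,-1.5,89,0,0,0,0.2],[0,-1.5,89,0,0,0,0.2],[0,-1.5,89,0,0,0,0.2],[0,-1.5,89,0,0,0,0.2],[0,-1.5,89,0,0,0,0.2]]]' 8
python3 - <<'E'
from h import *
s,e,r=st()
for t in [.15,.3,.5,.7,.9,1.1,1.3,1.5,1.7,1.85,1.92]:
    d=piv-.148*np.cos(t)*gx+.148*np.sin(t)*Z-knob; print(t,np.round(r.inv().apply(d)*1000))
E
```

```text
time_s: 3.35
ee_pos: [0.4851, 0.0875, 0.158]
orientation: [-0.0, -0.142, 0.99, 0.001]
contact_force: [-0.3, 5.6, 0.2]
gripper_width: 0.307
gripper_force: 8.0
0.15 [ -2.   0. -22.]
0.3 [ -7.   0. -44.]
0.5 [-18.   0. -71.]
0.7 [-35.   0. -95.]
0.9 [ -56.    0. -116.]
1.1 [ -81.    0. -132.]
1.3 [-108.    0. -143.]
1.5 [-138.    0. -148.]
1.7 [-167.    0. -147.]
1.85 [-189.    0. -142.]
1.92 [-199.    0. -139.]
```

The width of 28 mm matches the ball, so the knob is held. I follow the arc, easing 1 mm sideways.

```bash
python3 -m inch '[[[0,1.5,0,0,0,0,0.2],[-2,1.5,-22,0,0,0,0.2],[-7,1.5,-44,0,0,0,0.2],[-18,1.5,-71,0,0,0,0.2],[-35,1.5,-95,0,0,0,0.2],[-56,1.5,-116,0,0,0,0.2],[-81,1.5,-132,0,0,0,0.2],[-108,1.5,-143,0,0,0,0.2],[-138,1.5,-148,0,0,0,0.2],[-167,1.5,-147,0,0,0,0.2],[-180,1.5,-145,0,0,0,0.2],[-189,1.5,-142,0,0,0,0.2],[-195,1.5,-140,0,0,0,0.2],[-195,1.5,-140,0,0,0,0.2]]]'
python3 - <<'E'
from h import *
a=cap('scene')
cv2.imwrite('pics/k2.png',cv2.resize(a['frame'][80:240,220:400],None,fx=3,fy=3,interpolation=cv2.INTER_CUBIC))
s,e,r=st();print(s['joint_pos'],s['contact_force'])
E
```

```text
time_s: 5.1
ee_pos: [0.6733, 0.1413, 0.2987]
orientation: [0.001, -0.141, 0.99, -0.001]
contact_force: [2.9, -5.0, 2.7]
gripper_width: 0.306
gripper_force: 8.0
[ 0.09657652  0.6357946   0.84800752 -0.00242267  1.65516134 -1.75733113] [ 3.54274966 -4.57895525  3.01995178]
```

View pics/k2.png

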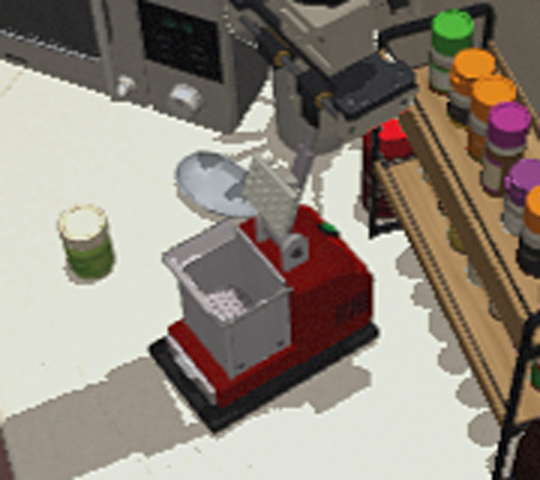

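The lever is back past upright (crop knob hidden in the fingers, arm leaning to the motor), and the mouth is clear. I release and rise.

```bash
python3 -m inch '[[[0,-0.8,0,0,0,0,0.2],[0,-0.8,0,0,0,0,0.8],[0,-0.8,0,0,0,0,0.8],[0,-0.8,0,0,0,0,0.8],[0,-0.8,-30,0,0,0,0.8],[0,-0.8,-65,0,0,0,0.8],[0,-0.8,-65,0,0,0,0.8]]]'
cat >> h.py <<'E'
sx=np.array([np.cos(np.radians(-40.3)),np.sin(np.radians(-40.3)),0]); so=np.array([.521,-.288,0]); grip=so-.095*sx+.035*Z
def tcp(g,Rt): return g+.019*Rt.as_matrix()[:,2]
E
python3 - <<'E'
from h import *
T=tool(sx,np.radians(-20)); g=tcp(grip,T); print(g)
go(g-.13*T.as_matrix()[:,2]+[0,0,.05],T)
P=cap('scene'); q=P['P']; w=q[(abs(q[...,0]-.66)<.1)&(abs(q[...,1]-.13)<.08)&(q[...,2]>.26)&(P['frame'].max(2)<75)]; print(len(w),w.mean(0) if len(w) else 0)
E
```

```text
time_s: 6.02
ee_pos: [0.673, 0.1424, 0.3664]
orientation: [0.003, -0.142, 0.99, 0.0]
contact_force: [-0.2, 0.4, -0.3]
gripper_width: 0.795
gripper_force: 0.0
[ 0.45350262 -0.23075806  0.01714584]
shift [ 341.  -259.2  175.3] turn [ 10. -18.  56.]
3174 [0.6554204  0.10550443 0.56175376]
```

```bash
python3 -m inch '[[[80,-60,-10,0,0,0,0.8],[130,-100,0,0,0,0,0.8],[341,-259,175,10,-18,56,0.8],[341,-259,175,10,-18,56,0.8],[341,-259,175,10,-18,56,0.8],[341,-259,175,10,-18,56,0.8],[341,-259,175,10,-18,56,0.8],[341,-259,175,10,-18,56,0.8],[341,-259,175,10,-18,56,0.8],[341,-259,175,10,-18,56,0.8],[341,-259,175,10,-18,56,0.8]]]'
python3 - <<'E'
from h import *
T=tool(sx,np.radians(-20)); go(tcp(grip,T),T)
c=cap('scene');f=c['frame'];P=c['P']
h=cv2.cvtColor(f,cv2.COLOR_BGR2HSV)
k=(abs(P[...,0]-.68)<.05)&(abs(P[...,1]-.145)<.05)&(P[...,2]>.27); print('knob',k.sum(),P[k].mean(0),P[k].max(0))
cv2.imwrite('pics/g.png',cv2.resize(f[110:350,220:400],None,fx=2.5,fy=2.5,interpolation=cv2.INTER_CUBIC))
E
```

```text
time_s: 7.45
ee_pos: [0.4187, -0.2018, 0.1886]
orientation: [0.161, 0.338, 0.925, -0.061]
contact_force: [-0.3, 0.2, -0.3]
gripper_width: 0.801
gripper_force: 0.0
shift [ 15.5   1.2 176.6] turn [-0.2 -0.2  0.2]
knob 126 [0.67320884 0.1352338  0.30595344] [0.69161061 0.15270227 0.32640858]
```

View pics/g.png

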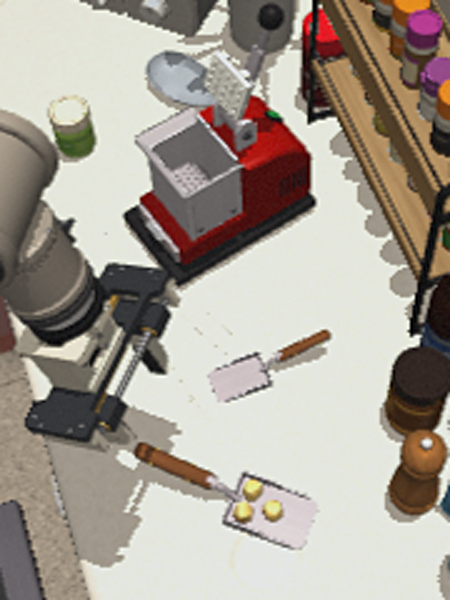

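The lever rests open, with the knob at crop (270,15). The gripper is aimed at the handle of the loaded scoop (crop 175,465). I descend and grip.

```bash
python3 -m inch '[[[8,1,60,0,0,0,0.8],[15,1,120,0,0,0,0.8],[15.5,1,150,0,0,0,0.8],[15.5,1.2,176,0,0,0,0.8],[15.5,1.2,176,0,0,0,0.8],[15.5,1.2,176,0,0,0,0.8]]]'
python3 - <<'E'
from h import *
T=tool(sx,np.radians(-20)); go(tcp(grip,T),T)
E
python3 -m inch '[[[0,0,0,0,0,0,0.5],[0,0,0,0,0,0,0.4],[0,0,0,0,0,0,0.3],[0,0,0,0,0,0,0.1],[0,0,0,0,0,0,0.1],[0,0,0,0,0,0,0.1],[0,0,0,0,0,0,0.1],[0,0,0,0,0,0,0.1]]]' 25
```

```text
time_s: 8.25
ee_pos: [0.4592, -0.2322, 0.0308]
orientation: [0.15, 0.34, 0.926, -0.06]
contact_force: [-0.2, 0.4, 0.4]
gripper_width: 0.8
gripper_force: 0.0
shift [ 9.3 -2.4 11.2] turn [-0.6 -1.4  0.1]
time_s: 9.25
ee_pos: [0.459, -0.2327, 0.0302]
orientation: [0.149, 0.34, 0.926, -0.06]
contact_force: [-0.7, 0.3, 0.2]
gripper_width: 0.217
gripper_force: 24.9
```

Run:
```python
from h import *
s,e,r=st(); print(np.round(s['joint_pos'],3), np.degrees(r.as_euler('xyz')).round(1), r.as_matrix()[:,2].round(3))
T=tool(sx,np.radians(-18)); go(tcp(grip,T),T)
```

```text
[-0.589  0.482  2.059 -0.167  0.283 -1.303] [-179.4   18.5  139.8] [ 0.236 -0.214 -0.948]
shift [ 9.9 -2.  10.7] turn [-0.6  0.5  0.1]
```

Joint 5 sits at its lower limit, so the grip is shallow. I'll regrip with less pitch.

```bash
python3 -m inch '[[[0,0,0,0,0,0,0.5],[0,0,0,0,0,0,0.6],[0,0,-10,0,0,0,0.6],[0,0,-20,0,0,0,0.6],[0,0,-20,0,0,0,0.6]]]'
python3 - <<'E'
from h import *
T=tool(sx,np.radians(-8)); go(tcp(grip,T),T);print(np.round(st()[0]['joint_pos'],3))
E
```

```text
time_s: 9.88
ee_pos: [0.4546, -0.2285, 0.0504]
orientation: [0.151, 0.34, 0.926, -0.061]
contact_force: [-0.5, -0.1, 0.5]
gripper_width: 0.598
gripper_force: 0.0
shift [14.1 -2.1 31.4] turn [-0.6 10.7 -0. ]
[-0.587  0.433  2.061 -0.147  0.329 -1.322]
```

```bash
python3 -m inch '[[[5,0,0,-0.6,10.7,0,0.6],[14,0,15,-0.6,10.7,0,0.6],[14,0,31,-0.6,10.7,0,0.6],[14,0,31,-0.6,10.7,0,0.6],[14,0,31,-0.6,10.7,0,0.4],[14,0,31,-0.6,10.7,0,0.3],[14,0,31,-0.6,10.7,0,0.1],[14,0,31,-0.6,10.7,0,0.1],[14,0,31,-0.6,10.7,0,0.1],[14,0,31,-0.6,10.7,0,0.1]]]' 30
python3 - <<'E'
from h import *
s,e,r=st();print(np.round(s['joint_pos'],3),np.degrees(np.arcsin(r.as_matrix()[:,2])),(e-.019*r.as_matrix()[:,2]).round(4))
x=-r.as_matrix()[:,0];print('heading',np.degrees(np.arctan2(x[1],x[0])))
print(np.round(r.inv().apply([0,0,1]),3))
E
```

```text
time_s: 11.12
ee_pos: [0.4515, -0.2265, 0.0155]
orientation: [0.064, 0.344, 0.937, -0.024]
contact_force: [-0.3, 0.4, 3.0]
gripper_width: 0.215
gripper_force: 30.0
[-0.609  0.537  1.939 -0.025  0.529 -1.455] [  5.99227082  -5.06962279 -82.13886428] [ 0.4495 -0.2248  0.0343]
heading -40.29929539888888
[-0.137  0.    -0.991]
```

```bash
python3 -m inch '[[[-2,0,-12,0,0,0,0.1],[-5,0,-35,0,0,0,0.1],[-9,0,-65,0,0,0,0.1],[-14,0,-100,0,0,0,0.1],[-25,0,-180,0,0,0,0.1],[-28,0,-200,0,0,0,0.1],[-28,0,-200,0,0,0,0.1]]]'
python3 - <<'E'
from h import *
s,e,r=st(); g=e-.019*r.as_matrix()[:,2]; print('grip',g.round(4),s['gripper_width'])
M=np.array([sx,np.cross(Z,sx),Z])
o=np.zeros((400,800,3),np.uint8)
for i,n in enumerate(['scene','top']):
    c=cap(n);P=(c['P']-g)@M.T
    m=(P[...,0]>.02)&(P[...,0]<.16)&(abs(P[...,1])<.05)&(P[...,2]>-.06)&(P[...,2]<.03)
    w=P[m]; print(n,len(w),'min',np.percentile(w,2,0).round(3),'max',np.percentile(w,98,0).round(3))
    for lo in (.04,.08,.12): 
        q=w[(w[:,0]>lo)&(w[:,0]<lo+.025)]; print(lo,np.median(q,0).round(4))
    h=cv2.cvtColor(c['frame'],cv2.COLOR_BGR2HSV); y=m&(h[...,0]>18)&(h[...,0]<35)&(h[...,1]>90)
    k,lab,st_,ce=cv2.connectedComponentsWithStats(y.astype(np.uint8))
    for j in range(1,k): 
        if st_[j,4]>12: print('cheese',st_[j,4],P[lab==j].mean(0).round(3))
    vv,uu=np.where(m); cy,cx=int(vv.mean()),int(uu.mean())
    o[:,400*i:400*i+400]=cv2.resize(c['frame'][max(cy-50,0):][:100,max(cx-50,0):][:,:100],(400,400),interpolation=cv2.INTER_CUBIC)
cv2.imwrite('pics/l.png',o)
E
```

```text
time_s: 12.0
ee_pos: [0.453, -0.2275, 0.221]
orientation: [0.068, 0.344, 0.936, -0.024]
contact_force: [-0.0, -0.4, -2.2]
gripper_width: 0.213
gripper_force: 30.0
grip [ 0.4509 -0.2257  0.2398] 0.2129202542461871
scene 1096 min [ 0.026 -0.034 -0.035] max [0.145 0.029 0.003]
0.04 [ 0.0558 -0.0038 -0.0194]
0.08 [ 0.0927 -0.0075 -0.03  ]
0.12 [ 0.1322 -0.0027 -0.0313]
cheese 117 [ 0.07  -0.004 -0.015]
cheese 50 [ 0.1   -0.007 -0.017]
top 1008 min [ 0.033 -0.028 -0.038] max [ 0.144  0.034 -0.003]
0.04 [ 0.0576  0.0024 -0.0222]
0.08 [ 0.0923  0.0029 -0.0327]
0.12 [ 0.1322  0.0022 -0.0339]
cheese 45 [ 0.097  0.001 -0.016]
cheese 32 [ 0.065  0.017 -0.015]
cheese 50 [ 0.067 -0.013 -0.016]
```

View pics/l.png

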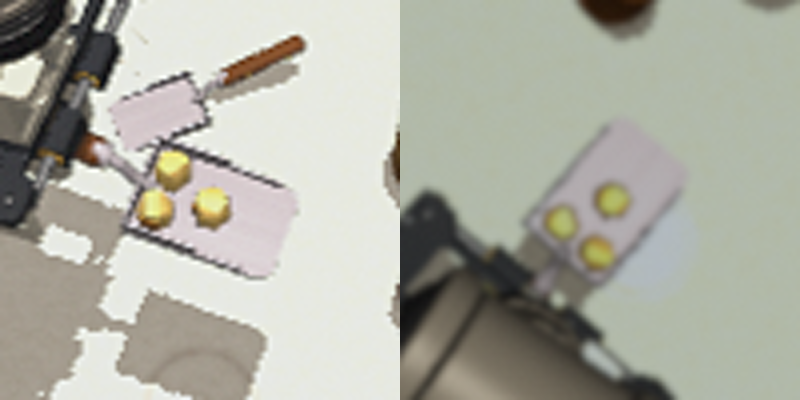

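The scoop is level with three cheeses on the pan, the nose 145 mm ahead of and 32 mm below the grip. Next I compute the carry and the tipping.

```bash
cat >> h.py <<'E'
P0=np.radians(-8)
def pour(nx,nz,tilt,x=gx): # nose at throat frame nx, world z nz, tilt deg nose down
    a=np.radians(tilt); X=x*np.cos(a)-Z*np.sin(a); ZZ=x*np.sin(a)+Z*np.cos(a)
    n=thr+nx*gx; n[2]=nz; T=tool(x,P0+a); return tcp(n-.145*X+.032*ZZ,T),T
E
python3 - <<'E'
from h import *
s,e,r=st(); p,T=pour(-.03,.215,0); go(p,T); print(p,np.round(s['joint_pos'],2))
E
```

```text
shift [220.9 190.3 -41.5] turn [ -7.8  -0.2 -56.1]
[0.40307514 0.06404349 0.22818491] [-0.61  0.24  1.71 -0.01  1.06 -1.47]
```

```bash
python3 -m inch '[[[6,5,-1,-0.2,0,-1.4,0.1],[18,16,-3,-0.6,0,-4.6,0.1],[35,30,-7,-1.2,0,-9,0.1],[53,46,-10,-1.9,0,-13.5,0.1],[71,61,-13,-2.5,0,-18,0.1],[88,76,-17,-3.1,-0.1,-22.4,0.1],[106,91,-20,-3.7,-0.1,-27,0.1],[124,107,-23,-4.4,-0.1,-31.4,0.1],[141,122,-27,-5,-0.1,-36,0.1],[159,137,-30,-5.6,-0.1,-40.4,0.1],[177,152,-33,-6.2,-0.2,-45,0.1],[194,167,-36,-6.9,-0.2,-49.4,0.1],[206,178,-39,-7.3,-0.2,-52.5,0.1],[215,186,-40.5,-7.6,-0.2,-54.7,0.1],[220.9,190.3,-41.5,-7.8,-0.2,-56.1,0.1],[220.9,190.3,-41.5,-7.8,-0.2,-56.1,0.1],[220.9,190.3,-41.5,-7.8,-0.2,-56.1,0.1]]]'
python3 - <<'E'
from h import *
a=cap('scene');b=cap('top')
o=np.zeros((400,800,3),np.uint8)
o[:,:400]=cv2.resize(a['frame'][120:240,230:350],(400,400),interpolation=cv2.INTER_CUBIC)
o[:,400:]=cv2.resize(b['frame'][180:310,190:320],(400,400),interpolation=cv2.INTER_CUBIC)
cv2.imwrite('pics/p.png',o)
s,e,r=st()
p,T=pour(-.03,.215,0); go(p,T)
for c in (a,b):
    h=cv2.cvtColor(c['frame'],cv2.COLOR_BGR2HSV);P=(c['P']-thr)@np.array([gx,gy,Z]).T
    m=(abs(P[...,0]+.08)<.09)&(abs(P[...,1])<.05)&(P[...,2]>.045)&(P[...,2]<.1)
    w=P[m];print(np.percentile(w,[2,98],0).round(3)); q=w[w[:,0]>-.07]; print('nose y',np.percentile(q,[3,97],0).round(4))
    # hopper rim
    m=(abs(P[...,0])<.06)&(abs(P[...,1])<.07)&(abs(P[...,2]-.012)<.008); w=P[m]; print('rim',np.percentile(w,[2,98],0).round(4))
E
```

```text
time_s: 14.22
ee_pos: [0.4037, 0.0633, 0.2282]
orientation: [0.069, -0.142, 0.987, 0.01]
contact_force: [-0.1, 0.7, -1.6]
gripper_width: 0.215
gripper_force: 30.0
shift [ 0.4  1.  -0. ] turn [-0.   0.1 -0. ]
[[-0.121 -0.036  0.061]
 [-0.032  0.029  0.087]]
nose y [[-0.0684 -0.035   0.0616]
 [-0.0302  0.0282  0.0721]]
rim [[-0.0498 -0.0584  0.0042]
 [ 0.0539  0.0555  0.0163]]
[[-0.132 -0.032  0.061]
 [-0.027  0.03   0.091]]
nose y [[-0.0686 -0.0305  0.0614]
 [-0.0265  0.0295  0.0827]]
rim [[-0.0453 -0.056   0.0045]
 [ 0.0473  0.0565  0.0174]]
```

View pics/p.png

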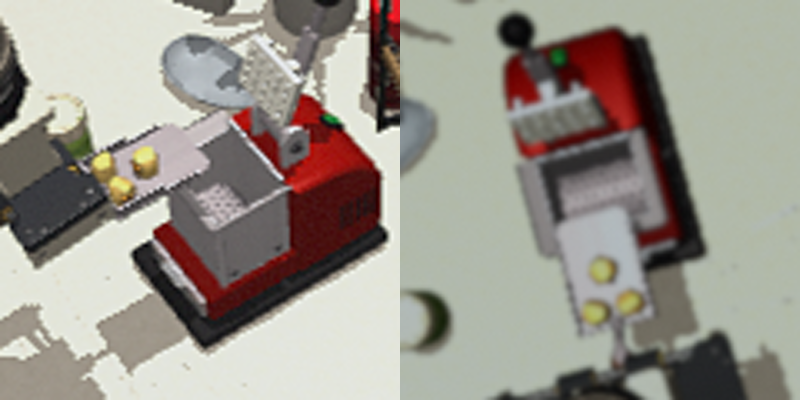

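The nose is centred over the front of the mouth (scene crop 205,155; top crop 600,215), and the lever and foot are clear behind. I work out the tipping rows.

Run:
```python
from h import *
for k in [(-.026,.205,4),(-.02,.195,10),(-.016,.185,15),(-.012,.178,20),(-.012,.170,27),(-.012,.163,35),(-.012,.160,43),(-.012,.158,50),(-.012,.158,57)]: go(*pour(*k))
```

```text
shift [-4.8  1.   0.8] turn [-0.   4.1 -0. ]
shift [-14.5   1.   -2.5] turn [-0.  10.1 -0. ]
shift [-22.5   1.   -3.2] turn [-0.  15.1 -0. ]
shift [-31.9   1.   -6.5] turn [-0.  20.1 -0. ]
shift [-41.2   1.  -12.5] turn [-0.  27.1 -0. ]
shift [-54.2   1.  -19.8] turn [-0.  35.1 -0. ]
shift [-69.6   1.  -29. ] turn [-0.  43.1 -0. ]
shift [-84.4   1.  -35.8] turn [-0.  50.1 -0. ]
shift [-100.4    0.9  -42.7] turn [-0.  57.1 -0. ]
```

```bash
python3 -m inch '[[[-5,1,1,0,4,0,0.1],[-14.5,1,-2.5,0,10,0,0.1],[-22.5,1,-3,0,15,0,0.1],[-32,1,-6.5,0,20,0,0.1],[-41,1,-12.5,0,27,0,0.1],[-54,1,-20,0,35,0,0.1],[-69.5,1,-29,0,43,0,0.1],[-84.5,1,-36,0,50,0,0.1],[-100.5,1,-42.5,0,57,0,0.1],[-100.5,1,-42.5,0,57,0,0.1],[-100.5,1,-42.5,0,57,0,0.1],[-100.5,1,-42.5,0,57,0,0.1],[-100.5,1,-42.5,0,57,0,0.1]]]'
python3 - <<'E'
from h import *
a=cap('scene');b=cap('top'); go(*pour(-.012,.158,57)); print(np.round(st()[0]['joint_pos'],2))
o=np.zeros((400,800,3),np.uint8)
o[:,:400]=cv2.resize(a['frame'][110:230,230:350],(400,400),interpolation=cv2.INTER_CUBIC)
o[:,400:]=cv2.resize(b['frame'][180:310,190:320],(400,400),interpolation=cv2.INTER_CUBIC)
cv2.imwrite('pics/q.png',o)
for c in (a,b):
    h=cv2.cvtColor(c['frame'],cv2.COLOR_BGR2HSV);P=(c['P']-thr)@np.array([gx,gy,Z]).T
    y=(abs(P[...,0])<.2)&(abs(P[...,1])<.1)&(h[...,0]>18)&(h[...,0]<35)&(h[...,1]>90)
    k,lab,st_,ce=cv2.connectedComponentsWithStats(y.astype(np.uint8))
    for j in range(1,k): 
        if st_[j,4]>6: print('cheese',st_[j,4],ce[j].round(),P[lab==j].mean(0).round(3))
E
```

```text
time_s: 15.95
ee_pos: [0.4928, 0.0907, 0.2858]
orientation: [-0.409, -0.129, 0.902, -0.059]
contact_force: [0.3, 0.1, -1.7]
gripper_width: 0.216
gripper_force: 30.0
shift [-0.7 -0.5  0.4] turn [-0.1  0.2 -0. ]
[ 0.11  0.8   0.87 -0.18  2.31 -1.81]
cheese 81 [283. 123.] [-0.024  0.003  0.212]
cheese 11 [276. 124.] [-0.04   0.011  0.212]
cheese 12 [288. 136.] [-0.039 -0.041  0.214]
cheese 58 [301. 175.] [ 0.019  0.014 -0.05 ]
cheese 100 [245. 244.] [-0.024 -0.016  0.215]
```

View pics/q.png

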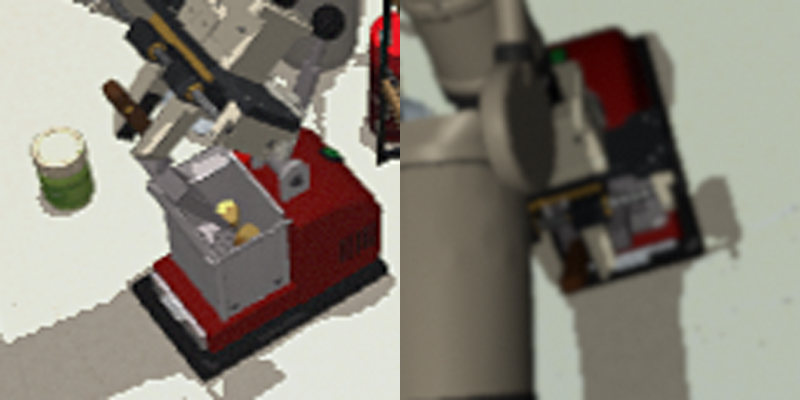

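Cheese has landed in the throat (crop 228,210 and 245,235) and nothing is spilled. I'll back the scoop out and count.

Run:
```python
from h import *
for k in [(-.012,.165,50),(-.015,.18,40),(-.02,.20,30),(-.03,.22,20),(-.045,.23,10),(-.07,.235,0),(-.13,.235,0)]: go(*pour(*k))
```

```text
shift [ 7.6 -0.5 13. ] turn [-0.1 -6.8 -0. ]
shift [21.5 -0.4 30.3] turn [ -0.1 -16.8  -0. ]
shift [36.1 -0.4 45.5] turn [ -0.1 -26.8  -0. ]
shift [49.9 -0.4 63.5] turn [ -0.1 -36.8   0. ]
shift [55.4 -0.4 90.1] turn [ -0.1 -46.8   0. ]
shift [ 60.   -0.4 125.1] turn [ -0.1 -56.8   0. ]
shift [ 99.5  -0.3 170.3] turn [ -0.1 -56.8   0. ]
```

```bash
python3 -m inch '[[[7.5,0,13,0,-7,0,0.1],[21.5,0,30,0,-17,0,0.1],[36,0,45.5,0,-27,0,0.1],[50,0,63.5,0,-37,0,0.1],[55.5,0,90,0,-47,0,0.1],[60,0,125,0,-57,0,0.1],[60,0,125,0,-57,0,0.1]]]'
python3 - <<'E'
from h import *
a=cap('scene'); s,e,r=st();print(np.round(s['joint_pos'],2))
o=cv2.resize(a['frame'][110:230,230:350],(480,480),interpolation=cv2.INTER_CUBIC)
cv2.imwrite('pics/r.png',o)
T=tool(sx,P0); go(tcp(grip,T)+[0,0,.2],T)
E
```

```text
time_s: 16.92
ee_pos: [0.3546, 0.0537, 0.2431]
orientation: [0.064, -0.141, 0.988, 0.011]
contact_force: [1.3, 0.2, -1.1]
gripper_width: 0.216
gripper_force: 30.0
[-0.11 -0.06  1.96  0.06  1.12 -1.99]
shift [  -3.7 -295.6   30.9] turn [ 7.8 -0.1 56. ]
```

View pics/r.png

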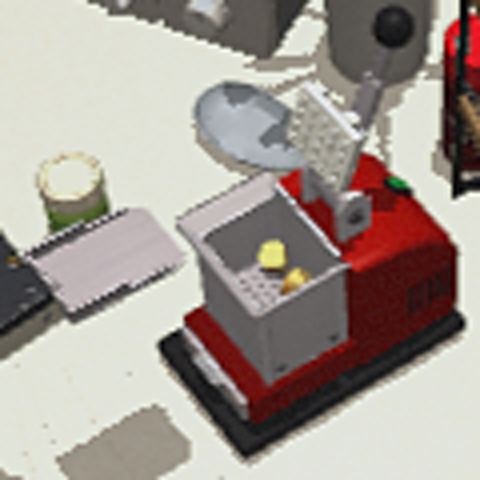

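The scoop is empty. Two pieces are visible on the drum (crop 272,255 and 297,280), the third is behind the near wall, and there is nothing beside the grater. I carry the scoop back.

```bash
python3 -m inch '[[[-4,-60,10,1.5,0,11,0.1],[-4,-120,15,3,0,22,0.1],[-4,-180,20,4.7,0,34,0.1],[-4,-240,25,6.3,0,45,0.1],[-4,-296,31,7.8,0,56,0.1],[-4,-296,31,7.8,0,56,0.1],[-4,-296,31,7.8,0,56,0.1],[-4,-296,31,7.8,0,56,0.1]]]'
python3 - <<'E'
from h import *
T=tool(sx,P0); go(tcp(grip,T)+[0,0,.006],T); go(tcp(grip,T),T)
g=st()[1]-.019*st()[2].as_matrix()[:,2]
M=np.array([sx,np.cross(Z,sx),Z])
for n in ['scene','top']:
    P=(cap(n)['P']-g)@M.T;m=(P[...,0]>.05)&(P[...,0]<.16)&(abs(P[...,1])<.025)&(P[...,2]>-.06)&(P[...,2]<.0); w=P[m]
    print(n,len(w),np.polyfit(w[:,0],w[:,2],1).round(4),np.percentile(w,[2,98],0).round(3).tolist())
E
```

```text
time_s: 17.98
ee_pos: [0.4567, -0.2283, 0.218]
orientation: [0.066, 0.342, 0.937, -0.023]
contact_force: [-0.4, -0.4, -1.7]
gripper_width: 0.215
gripper_force: 30.0
shift [ 32.2  -4.3 193.3] turn [0.1 0.1 0.2]
shift [ 33.   -4.3 199.2] turn [0.1 0.1 0.2]
scene 748 [-0.0609 -0.0272] [[0.054, -0.024, -0.038], [0.145, 0.024, -0.019]]
top 742 [-0.061  -0.0269] [[0.052, -0.024, -0.039], [0.145, 0.024, -0.019]]
```

```bash
python3 -m inch '[[[10,-2,60,0,0,0,0.1],[20,-3,120,0,0,0,0.1],[26,-4,160,0,0,0,0.1],[30,-4,180,0,0,0,0.1],[31.5,-4,190,0,0,0,0.1],[32.5,-4,195,0,0,0,0.1],[33,-4,198,0,0,0,0.1],[33,-4,198,0,0,0,0.1]]]'
python3 - <<'E'
from h import *
T=tool(sx,P0); go(tcp(grip,T),T)
E
```

```text
time_s: 19.08
ee_pos: [0.4505, -0.2284, 0.0177]
orientation: [0.067, 0.343, 0.937, -0.024]
contact_force: [0.6, 0.8, -0.2]
gripper_width: 0.217
gripper_force: 30.0
shift [0.3 0.1 1.5] turn [0.1 0.1 0.1]
```

```bash
python3 -m inch '[[[0,0,0.8,0,0,0,0.1],[0,0,0.8,0,0,0,0.25],[0,0,0.8,0,0,0,0.4],[0,0,0.8,0,0,0,0.8],[0,0,0.8,0,0,0,0.8],[0,0,0.8,0,0,0,0.8],[0,0,-30,0,0,0,0.8],[0,0,-80,0,0,0,0.8],[0,0,-140,0,0,0,0.8],[0,0,-190,0,0,0,0.8],[0,0,-190,0,0,0,0.8]]]'
python3 - <<'E'
from h import *
a=cap('scene');b=cap('top')
M=np.array([sx,np.cross(Z,sx),Z]); G=np.array([gx,gy,Z])
for c in (a,b):
    P=(c['P']-so)@M.T;m=(abs(P[...,0])<.055)&(abs(P[...,1])<.02)&(P[...,2]>-.01)&(P[...,2]<.03)
    w=P[m];A=np.c_[w[:,:2],np.ones(len(w))];print('pan fit',len(w),np.linalg.lstsq(A,w[:,2],rcond=None)[0].round(4))
    P=(c['P']-piv)@G.T; k=(P[...,0]>.02)&(P[...,0]<.09)&(abs(P[...,1])<.03)&(P[...,2]>.1)&(P[...,2]<.2)&(c['frame'].max(2)<75)
    print('knob',k.sum(),P[k].mean(0).round(4),P[k].max(0).round(3))
    h=cv2.cvtColor(c['frame'],cv2.COLOR_BGR2HSV);P=(c['P']-thr)@G.T
    y=(abs(P[...,0])<.2)&(abs(P[...,1])<.2)&(h[...,0]>18)&(h[...,0]<35)&(h[...,1]>90)
    n,lab,s_,ce=cv2.connectedComponentsWithStats(y.astype(np.uint8))
    for j in range(1,n):
        if s_[j,4]>6: print('cheese',s_[j,4],ce[j].round(),P[lab==j].mean(0).round(3))
# knob at angle 1.95, hover
t=1.95; K=piv-.148*np.cos(t)*gx+.148*np.sin(t)*Z; print(K); go(K+[0,0,.07],tool(gx,0))
E
```

```text
time_s: 20.45
ee_pos: [0.431, -0.2121, 0.2091]
orientation: [0.07, 0.343, 0.937, -0.024]
contact_force: [0.3, 0.1, -0.3]
gripper_width: 0.802
gripper_force: 0.0
pan fit 518 [-0.0463 -0.0281  0.0036]
knob 90 [ 0.0489 -0.0084  0.1438] [0.064 0.005 0.153]
cheese 61 [300. 176.] [ 0.018  0.016 -0.052]
pan fit 510 [-0.0238  0.015   0.0036]
knob 115 [ 0.0508 -0.0027  0.1404] [0.064 0.009 0.156]
cheese 104 [258. 233.] [ 0.024 -0.012 -0.054]
cheese 67 [244. 237.] [ 0.022  0.029 -0.051]
[0.67963581 0.14491549 0.30948604]
shift [  13.8  433.7 -177.5] turn [ -3.9   7.4 -56.4]
```

All three cheeses are in the throat (the top blobs are one single and one merged pair), the scoop is flat, and the lever is still open. I return to the knob.

```bash
python3 -m inch '[[[5,30,-60,0,0,0,0.8],[8,80,-110,-1,2,-14,0.8],[10,140,-160,-2,4,-28,0.8],[13.8,433.7,-177.5,-3.9,7.4,-56.4,0.8],[13.8,433.7,-177.5,-3.9,7.4,-56.4,0.8],[13.8,433.7,-177.5,-3.9,7.4,-56.4,0.8],[13.8,433.7,-177.5,-3.9,7.4,-56.4,0.8],[13.8,433.7,-177.5,-3.9,7.4,-56.4,0.8],[13.8,433.7,-177.5,-3.9,7.4,-56.4,0.8],[13.8,433.7,-177.5,-3.9,7.4,-56.4,0.8],[13.8,433.7,-177.5,-3.9,7.4,-56.4,0.8]]]'
python3 - <<'E'
from h import *
t=1.94; K=piv-.148*np.cos(t)*gx+.148*np.sin(t)*Z; go(K+[0,0,-.012],tool(gx,0))
E
```

```text
time_s: 21.92
ee_pos: [0.6793, 0.1433, 0.3797]
orientation: [-0.0, -0.141, 0.99, 0.0]
contact_force: [0.2, -0.6, 0.1]
gripper_width: 0.8
gripper_force: 0.0
shift [ 0.5  1.4 81.7] turn [ 0.  -0.  -0.1]
```

```bash
python3 -m inch '[[[0.5,1,40,0,0,0,0.8],[0.5,1,82,0,0,0,0.8],[0.5,1,82,0,0,0,0.8],[0.5,1,82,0,0,0,0.5],[0.5,1,82,0,0,0,0.35],[0.5,1,82,0,0,0,0.2],[0.5,1,82,0,0,0,0.2],[0.5,1,82,0,0,0,0.2],[0.5,1,82,0,0,0,0.2]]]' 10
python3 - <<'E'
from h import *
s,e,r=st(); f=lambda t: piv-.148*np.cos(t)*gx+.148*np.sin(t)*Z
for t in [1.8,1.65,1.5,1.35,1.2,1.05,.9,.75,.6,.45,.3,.15,.05,0,-.02]: print(t,np.round(r.inv().apply(f(t)-f(1.94))*1000))
E
```

```text
time_s: 23.05
ee_pos: [0.68, 0.1432, 0.2978]
orientation: [0.001, -0.141, 0.99, -0.002]
contact_force: [2.4, -6.9, 1.6]
gripper_width: 0.304
gripper_force: 10.0
1.8 [20. -0. -6.]
1.65 [ 42.  -0. -10.]
1.5 [ 64.  -0. -10.]
1.35 [86. -0. -6.]
1.2 [107.  -0.  -0.]
1.05 [127.  -0.  10.]
0.9 [145.  -0.  22.]
0.75 [162.  -0.  37.]
0.6 [176.  -0.  54.]
0.45 [187.  -0.  73.]
0.3 [195.  -0.  94.]
0.15 [200.  -0. 116.]
0.05 [201.  -0. 130.]
0 [202.   0. 138.]
-0.02 [202.   0. 141.]
```

Held (28 mm). I bring the lever down along the arc.

```bash
python3 -m inch '[[[0,-1,0,0,0,0,0.2],[8,-1,-3,0,0,0,0.2],[20,-1,-6,0,0,0,0.2],[42,-1,-10,0,0,0,0.2],[64,-1,-10,0,0,0,0.2],[86,-1,-6,0,0,0,0.2],[107,-1,0,0,0,0,0.2],[127,-1,10,0,0,0,0.2],[145,-1,22,0,0,0,0.2],[162,-1,37,0,0,0,0.2],[176,-1,54,0,0,0,0.2],[187,-1,73,0,0,0,0.2],[195,-1,94,0,0,0,0.2],[200,-1,116,0,0,0,0.2],[201,-1,130,0,0,0,0.2],[202,-1,138,0,0,0,0.2],[202,-1,140,0,0,0,0.2],[202,-1,140,0,0,0,0.2]]]'
python3 -c "
from h import *
go(knob+[0,0,-.014],tool(gx,0))"
```

```text
time_s: 25.3
ee_pos: [0.4858, 0.088, 0.1585]
orientation: [0.001, -0.142, 0.99, -0.0]
contact_force: [-3.1, -3.6, 6.3]
gripper_width: 0.307
gripper_force: 10.0
shift [0.8 0.3 0.5] turn [-0.   0.1 -0. ]
```

The TCP is back at its original knob height and pressing on the stop. I release and rise.

```bash
python3 -m inch '[[[0,0,1,0,0,0,0.2],[0,0,1,0,0,0,0.5],[0,0,1,0,0,0,0.9],[0,0,1,0,0,0,0.9],[0,0,1,0,0,0,0.9],[0,0,-40,0,0,0,0.9],[0,0,-100,0,0,0,0.9],[60,-50,-150,0,0,0,0.9],[60,-100,-150,0,0,0,0.9],[60,-100,-150,0,0,0,0.9]]]'
python3 - <<'E'
from h import *
G=np.array([gx,gy,Z])
for n in ['scene','top']:
    c=cap(n);P=(c['P']-knob)@G.T; m=(abs(P[...,0])<.016)&(abs(P[...,1])<.02)&(abs(P[...,2])<.03)&(c['frame'].max(2)<75); print(n,m.sum(),P[m].mean(0).round(4),P[m].max(0).round(4))
s=st()[0];print(s['time_s'],s['contact_force'],s['gripper_force'])
E
```

```text
time_s: 26.55
ee_pos: [0.4562, -0.0277, 0.3087]
orientation: [0.001, -0.14, 0.99, -0.001]
contact_force: [-1.2, 0.2, -0.2]
gripper_width: 0.902
gripper_force: 0.0<stdin>:4: RuntimeWarning: Mean of empty slice.
  ret = um.true_divide(
Traceback (most recent call last):
ValueError: zero-size array to reduction operation maximum which has no identity
```

```bash
python3 -m inch '[[[40,-60,-30,0,0,0,0.9],[40,-120,-30,0,0,0,0.9],[40,-180,-30,0,0,0,0.9],[40,-220,-30,0,0,0,0.9],[40,-220,-30,0,0,0,0.9]]]'
python3 - <<'E'
from h import *
G=np.array([gx,gy,Z])
for n in ['scene','top']:
    c=cap(n);P=(c['P']-knob)@G.T; m=(abs(P[...,0])<.02)&(abs(P[...,1])<.025)&(abs(P[...,2])<.06)&(c['frame'].max(2)<75); print(n,m.sum())
    if m.any(): print(P[m].mean(0).round(4),P[m].max(0).round(4))
s=st()[0];print(s['time_s'],s['contact_force'],np.abs(s['qd']).max())
E
```

```text
time_s: 27.22
ee_pos: [0.4799, -0.2487, 0.3352]
orientation: [-0.001, -0.141, 0.99, 0.001]
contact_force: [0.2, 1.0, -0.2]
gripper_width: 0.9
gripper_force: 0.0
scene 0
top 83
[ 0.0023 -0.0007  0.0111] [0.0144 0.0139 0.0209]
27.325 [-1.14688612 -0.04350629  0.02302765] 0.029654972380904206
```

```bash
python3 -m inch '[[[0,0,0,0,0,0,0.9],[0,0,0,0,0,0,0.9],[0,0,0,0,0,0,0.9],[0,0,0,0,0,0,0.9]]]' >/dev/null; python3 -c "
from cell import job_done
print(job_done())"
```

```text
the job is handed in; nothing more can be done
None
```

Job handed in at about 28 s (no verdict returned): three cheeses counted in the throat, scoop laid flat and released, lever held all the way down to its stop, and the mug, pot, jar and mill not touched.

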